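# Dock a wafer cassette through the transfer lane

### The arm

A 6-joint arm with a two-finger parallel gripper is mounted at the origin on a cart in front of the work surface, level with it; the furniture and walls round the work are solid. World frame = base frame: x ahead of the robot, y to its left, z up, the work surface at z = 0. Lengths are in mm, angles in rad, forces in N, time in s.
With the tool pointing down it reaches from about 325 to 1000 mm from the base axis. Payload 5.1 kg.
Tool frame: the origin (TCP) lies midway between the tips of the shut fingers; the grasp point (between the pads) lies 19 mm behind it; z points along the fingers, y is the line along which they close (so a half turn about z gives the same grasp; the last joint's range is limited). The gripper opens to 85 mm and grips with 20 to 120 N. Pads are 22 mm wide; open, the fingers measure 114 mm over their backs; the gripper's body (76 mm by 85 mm) begins 54 mm behind the grasp point. The pads swing forward as they close: fully open they stand 13 mm farther back than shut.
Start: joints at [-1.33, 0.124, 1.65, -0, 1.367, -0.083], TCP at [206.779, -616.22, 192.322] pointing down, gripper open.
Joint ranges: [-2.61, 2.61], [-1.02, 2.33], [0.03, 2.71], [-1.35, 4.49], [0.32, 2.68], [-2.91, 2.91]. Speed limits (rad/s): [2.57, 2.57, 3.14, 3.14, 3.14, 3.14].

### API

Orientations are given as a unit quaternion [x, y, z, w].
In Python, from cell import telemetry, imaging, job gives the robot as it stands. The module is installed in compiled form; this text tells all that it offers.
- The arm moves only by the tool carry_out, never from a script. Its argument "series" is a list that holds one entry, the list of rows, each a list of 7 numbers: the opening, from -1 (shut) to 1 (fully open), then the shift along the tool's x, y, z in cm, then the turn, a rotation vector about the tool's x, y, z in degrees. In form: [[[grip, x, y, z, rx, ry, rz], ...]]. A call has 1 to 8 rows; each row is the pose to reach, as a shift and turn from the pose commanded when the call began, along the tool's axes at that moment; what a row does not reach only later rows make up. A row lasts 1/12 s, in which the tool goes at most 41.7 mm and 7.16 degrees, less where a joint would pass 70% of its speed; a pose out of reach is approached as far as the arm can. A call with a gripper value outside its range is refused whole. The fingers move at their own pace and stop on an object; "force" is the grip in N (left out, the last holds). Time passes only in rows, so rows that repeat a pose let the fingers close. It gives the time, the measured TCP pose, the force and the opening at its end, in the units of the state.
- telemetry.read_state(): the state, without advancing time (a new reading comes with each control period).
- imaging.capture(name): name is "scene" or "top"; returns (picture, depth): 400x640x3 uint8, blue, green, red; 400x640 float32, mm along the optical axis (not along the pixel's ray), 0 where there is no reading.
- imaging.camera_params(name): a dict with "vertical_fov" (degrees; the focal length in pixels is half the picture's height over the tangent of half this angle, whatever the lens; pixels are square), "cx", "cy" (the principal point, pixels), "T" (4x4, takes a point from camera to world coordinates). Camera axes: x right, y up, looking along -z (the intrinsics and any distortion apply to the point x, -y, -z); pixel columns grow to the right and rows downward; lengths in mm; the calibration is good to about 2 mm. A picture is of the moment at which its call begins. camera_params takes no time and is no camera call.
- job.sign_off(): hands the job in, once; it reports no verdict.
Trained networks look in the newest picture that a camera, given by its name, has taken for a name from the list of things; names that differ only in an ending like _2 or _b are one class to them, and where a whole thing is asked for, a point or a joint stands for the part that bears it (a point fixed in the world has none). Each returns a list of dicts, best first, with "score" (0 to 1); they miss things now and then, are a little off and sometimes report something else, mostly with a low value. They report only what shows in the picture. A call takes as long as a camera call.
- imaging.masks_of(camera, target): "region" (400x640 bool, what is visible of it).
- imaging.pinpoint(camera, target): "centre" ([x, y, z] in mm, in world coordinates, good to about 4 mm: a listed point, or the origin of a listed thing).
The state is a dict: "t": time; "joint_pos": joint angles; "joint_velocities": joint speeds; "joint_efforts": joint torques, N m; "ee_pos": TCP position; "tool_rot": TCP orientation; "force": force on the tool from outside, world axes, zero at the start; "ft_torque": the same for the moment, N m; "width": opening from 0.0 (shut) to 1.0 (fully open).
Only numpy, scipy, OpenCV 4.12 (cv2) and the standard library are available. Lean on these libraries where they do the work, as an engineer would, in place of code of your own. Each camera call takes 0.05 s, during which the arm holds its last target. There are 200 camera calls.

### The job

Dock the white wafer cassette by pushing it with the fingers: square it up on the plate in front of the transfer lane, then push it gently along between the two steel guide rails, letting neither the cassette nor the hand touch a rail (rubbing sheds particles onto the wafers), until the sprung catch in the lane's floor has risen behind it and it stays held against the spring plunger of the end stop. Only push it, never grip, lift or tip it, and leave the things standing round the lane alone; finish with the hand clear of everything.

Things in the scene. Friction and masses are not known exactly. Their poses are not given: they have to be found in the camera images.
- cassette: loose white open-topped wafer cassette with three wafers, 60 wide (x), 110 long (y), 47 mm high, about 0.17 kg; origin: centre of its underside. End faces (y = -55, +55) flat, 60 wide, solid from 4 to 40 above the underside; long sides (x = -30, +30) flat from 0 to 45. Ends alike. It starts on the apron before the lane's mouth, off line and askew, +y roughly along the lane's +y
- lane: fixed transfer lane of grey plate; origin at table height on its centre line. +y: the way to push (roughly to the robot's left), +x: away from the robot. The plate's top, where the cassette slides, is level, 12 above the origin. Lane frame, mm: apron without rails y -220 to -60, x -95 to 95; rails y -60 to 163; end stop block y 168 to 190, x -46 to 46, 42 high, its rubber bumpers' faces at y 162
- near_rail: steel guide rail on the lane's -x side: round bar, 10 mm diameter, 17 to 27 mm above the plate, on black brackets outside it that reach 30 above the plate. Its inner side is at lane x = -38 from y = -20 to 163 and splays out to x = -54 at y = -60. Axes as the lane's; origin on the lane's centre line at lane y = 0, 22 above the plate
- far_rail: the other guide rail, the same mirrored: inner side at lane x = +38 mm, splayed to +54 at the mouth. Between the straight rails there are 76 mm, so the cassette has 8 mm on each side. Origin as for the near rail.
- catch (a joint): hinge of the one-way catch, a sprung steel flap 44 mm wide in the lane's floor: 0 rad = up (at rest), about 0.22 = pressed flush. It slopes up from lane y = 3 to an upright lug at y = 45, 9 mm above the plate. The cassette rides over it (under 2 N extra); it springs up behind the cassette once the rear face is past y = 45 and keeps it from coming back
- catch_lug (a point): top edge of the catch's lug, rear side, where the docked cassette's rear face rests (lane y = 45 mm, 9 mm above the plate when up)
- plunger (a joint): travel of the spring plunger in the end stop, m: 0 = out, 0.008 with the cassette docked, 0.015 with the cassette at the bumpers. It pushes back with 1 N at 0 and 4 N at 0.015.
- plunger_nose (a point): middle of the plunger's flat 15 mm nose, 22 mm above the plate; at lane y = 147 mm when out
- mouth (a point): middle of the lane's mouth, on the plate, between the splayed rail ends (lane y = -60 mm)
- dock (a point): where the origin of the docked cassette is: lane x = 0, y = 100 mm, on the plate, its long axis along the lane, its rear face at lane y = 45. It can be pushed at most 7 mm past this, to the bumpers
- objective_case: bystander: white round screw case, 41 mm diameter, 53 high, on the table beyond the lane; origin at the centre of its underside
- objective: bystander: white microscope objective with a thin red ring, standing upright, 27 mm diameter, 42 high, on the table beyond the lane; origin at the centre of its underside
- petri_dish: bystander: clear dish, 61 mm diameter, 14 high, on the table on the robot's side of the lane; origin at the centre of its underside

How it is judged:
By the outcome, as a careful person would: the job done as asked, in the order asked, and still so for the second after the job is handed in, with the robot touching nothing.
It also fails if it takes over 64 s, if anything falls off the work surface, if the arm or the gripper's body presses on something with over 40 N, if the wrist force passes 120 N, or if a joint passes its speed limit or range.

## Working session

There is one attempt and no reset: what is moved stays moved. The work goes in short steps, Python scripts to look and compute and a tool call to move; the robot and the scene stay as the last step left them, time stands still between calls to the robot, and variables do not carry over. Pictures are saved under pics/ and viewed, on a budget of 10 in all, crops included, one or two more only if the job needs it, and the job is handed in when it is done.

Besides the shell and the picture viewer there is one more tool, called after "Call:" in YAML: its name, and indented under it one key for each argument. carry_out: Moves the arm, as the interface text tells. Its arguments: {"type":"object","properties":{"series":{"type":"array"},"force":{"type":"number"}},"required":["series"]}

```bash
mkdir -p pics; cat > h.py <<'E'
import numpy as np, cv2
from scipy.spatial.transform import Rotation as R
from cell import telemetry, imaging, job
def cloud(cam,depth):
    p=imaging.camera_params(cam); f=200/np.tan(np.radians(p["vertical_fov"]/2))
    v,u=np.mgrid[0:400,0:640]; d=depth
    P=np.stack([(u-p["cx"])/f*d,-(v-p["cy"])/f*d,-d,np.ones_like(d)],-1)
    return (P@np.array(p["T"]).T)[...,:3]
E
python3 - <<'E'
from h import *
s=telemetry.read_state(); print(s)
for c in ("scene","top"):
    im,d=imaging.capture(c); cv2.imwrite(f"pics/{c}0.png",im); np.save(f"{c}0.npy",d)
    p=imaging.camera_params(c); print(c,{k:(np.round(v,3).tolist() if k=="T" else v) for k,v in p.items()})
    for n in ("cassette","lane","near_rail","far_rail","catch_lug","plunger_nose","mouth","dock","objective_case","objective","petri_dish"):
        r=imaging.pinpoint(c,n); print(n,[(np.round(q["centre"],1).tolist(),round(q["score"],2)) for q in r[:2]])
E
```

```text
{'t': 0.0, 'joint_pos': array([-1.32958993e+00,  1.24499339e-01,  1.65167077e+00,  1.42119298e-05,
        1.36752458e+00, -8.25610436e-02]), 'joint_velocities': array([-2.25594786e-04, -1.09904512e-03, -1.92355692e-03, -1.69938684e-03,
        5.34373714e-05, -1.33279629e-05]), 'joint_efforts': array([ 1.82140720e-04, -4.23618150e+01, -3.65450370e+01,  1.01686774e-05,
        7.04168488e-03, -4.55077767e-06]), 'ee_pos': array([ 206.62472228, -615.5483378 ,  191.05875955]), 'tool_rot': array([ 9.86925108e-01,  1.61176072e-01, -7.63457968e-05, -1.04826337e-03]), 'force': array([0.37535374, 0.57888009, 1.27078661]), 'ft_torque': array([ 0.01044884,  0.03996831, -0.00053837]), 'width': 0.9982834190525494}
scene {'vertical_fov': 42.026127232809806, 'cx': 320.31870972949827, 'cy': 201.63396707899307, 'T': [[-0.837, 0.339, -0.429, 171.276], [-0.547, -0.525, 0.652, 581.943], [-0.004, 0.78, 0.625, 600.643], [0.0, 0.0, 0.0, 1.0]]}
cassette [([619.1, -171.3, 13.1], 0.87)]
lane [([572.0, -42.3, -4.0], 0.88)]
near_rail [([559.0, 61.9, 14.1], 0.31)]
far_rail []
catch_lug []
plunger_nose [([552.5,
[... 172 characters left out ...]
0.59)]
petri_dish [([437.5, 34.8, -2.1], 0.75)]
top {'vertical_fov': 52.730620373559745, 'cx': 324.1366749661626, 'cy': 194.5975282348031, 'T': [[0.013, 0.995, -0.1, 494.812], [-1.0, 0.013, -0.004, 34.508], [-0.003, 0.1, 0.995, 899.674], [0.0, 0.0, 0.0, 1.0]]}
cassette [([616.3, -166.6, 15.0], 0.75)]
lane [([576.3, -39.6, 2.6], 0.68), ([441.8, 30.9, -5.3], 0.17)]
near_rail []
far_rail [([714.1, 0.2, -2.4], 0.26)]
catch_lug [([566.2, 2.7, 20.7], 0.62)]
plunger_nose []
mouth [([578.6, -98.4, 14.1], 0.94)]
dock [([563.4, 61.2, 11.2], 0.78), ([580.8, -96.1, 14.0], 0.33)]
objective_case [([688.7, 105.1, -1.7], 0.85)]
objective [([716.9, -2.2, -2.0], 0.71)]
petri_dish [([444.8, 35.3, -1.1], 0.89)]
```

View pics/top0.png

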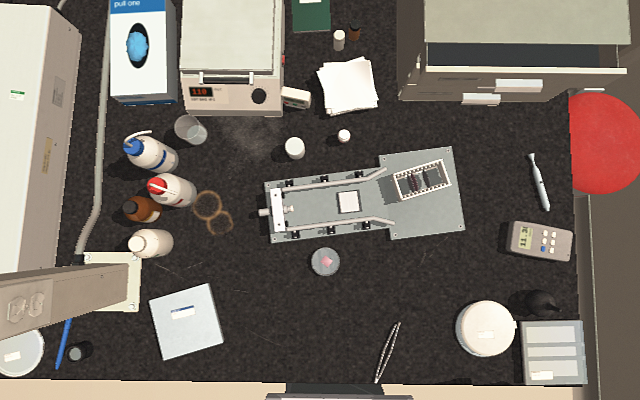

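View pics/scene0.png

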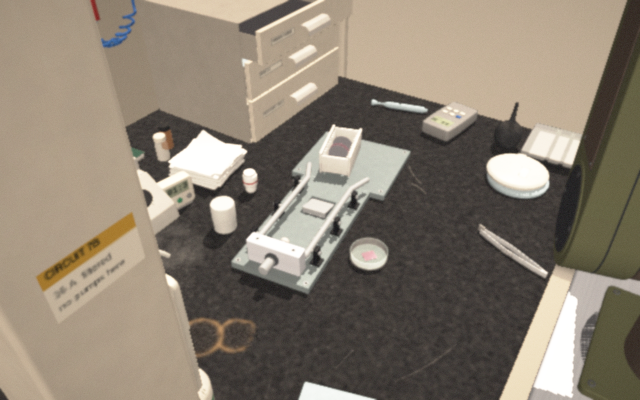

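```bash
cat >> h.py <<'E'
def mask(cam,n):
    r=imaging.masks_of(cam,n); return r[0]["region"] if r else None
def rect(P):  # world xy points -> centre,size,yaw of long axis from +y
    (c,s,a)=cv2.minAreaRect(P.astype(np.float32)); 
    if s[0]>s[1]: a-=90; s=s[::-1]
    a=(a+90)%180-90
    return np.round(c,1),np.round(s,1),round(a,2)
E
python3 - <<'E'
from h import *
im,d=imaging.capture("top"); P=cloud("top",d)
ml=mask("top","lane"); mc=mask("top","cassette")
L=P[ml]; print("lane z hist",np.histogram(L[:,2],bins=range(-10,80,5)))
C=P[mc]; print("cas z hist",np.histogram(C[:,2],bins=range(0,80,4)))
t=C[(C[:,2]>54)&(C[:,2]<66)]; print("cassette rim",len(t),rect(t[:,:2]))
# lane yaw search: apron edges sharpness
th=np.radians(6.6)
def tolane(P,th,o): 
    x=P[...,:2]-o; c,s=np.cos(th),np.sin(th)
    return np.stack([c*x[...,0]+s*x[...,1],-s*x[...,0]+c*x[...,1]],-1)
o=np.array([574,-40.])
pl=P[(abs(P[...,2]-12)<5)&ml]
for it in range(4):
    q=tolane(pl,th,o); ys=np.arange(-205,-75,6)
    lo=[];hi=[];
    for y in ys:
        b=q[abs(q[:,1]-y)<3]; lo.append(b[:,0].min()); hi.append(b[:,0].max())
    xs=np.arange(-85,86,6); e=[q[abs(q[:,0]-x)<3][:,1].min() for x in xs]
    a,b,c=np.polyfit(ys,lo,1),np.polyfit(ys,hi,1),np.polyfit(xs,e,1)
    print("edges near/far/end slope(deg),off",np.degrees([a[0],b[0],c[0]]).round(2),np.polyval(a,-140).round(1),np.polyval(b,-140).round(1),np.median(e).round(1))
    dth=-np.median([a[0],b[0],-c[0]]); 
    cx=(np.polyval(a,-140)+np.polyval(b,-140))/2; cy=np.median(e)+220
    o=o+np.array([np.cos(th)*cx-np.sin(th)*cy,np.sin(th)*cx+np.cos(th)*cy])
    th+=dth
    print(np.degrees(th),o)
# rails
for cam in ("top","scene"):
    if cam=="scene": im,d=imaging.capture(cam); P=cloud(cam,d)
    q=tolane(P,th,o); z=P[...,2]
    for sgn in (-1,1):
        for y in (0,40,80,120,150):
            m=(abs(q[...,1]-y)<8)&(z>33)&(z<40)&(abs(sgn*q[...,0]-43)<10)
            print(cam,sgn,y,m.sum(),np.round([np.median(q[m][:,0]),z[m].max()],1) if m.any() else "",end="; ")
    print()
E
```

```text
lane z hist (array([   0,   93,  143, 1045, 8833,  573,   79,   20,  105,  935,  400,
         34,  350,  162,    1,    0,    0]), array([-10,  -5,   0,   5,  10,  15,  20,  25,  30,  35,  40,  45,  50,
        55,  60,  65,  70,  75]))
cas z hist (array([  0,   1,  57,  79,  85,  37,  65,  55,  79,  91,  80,  79, 162,
       158, 146,   3,   0,   0,   0]), array([ 0,  4,  8, 12, 16, 20, 24, 28, 32, 36, 40, 44, 48, 52, 56, 60, 64,
       68, 72, 76]))
cassette rim 229 (array([ 615.4, -167.5]), array([ 59.9, 109.7]), 18.2)
edges near/far/end slope(deg),off [-1.56 -1.48  1.49] -91.2 97.3 -219.9
8.093973573502767 [576.98973748 -39.56827561]
edges near/far/end slope(deg),off [-0.32 -0.21 -0.06] -97.7 90.5 -219.8
8.299533075487703 [573.36260876 -39.91865744]
edges near/far/end slope(deg),off [-0.11  0.08 -0.24] -94.6 93.6 -219.7
8.22204226999932 [572.83409006 -39.70578548]
edges near/far/end slope(deg),off [-0.19  0.01 -0.19] -93.9 94.3 -220.3
8.210616314539449 [573.09063127 -39.97704718]
top -1 0 38 [-44.3  39.9]; top -1 40 26 [-42.7  39.8]; top -1 80 29 [-43.7  39.9]; top -1 120 29 [-41.8  39.9]; top -1 150 32 [-43.8  39.5]; top 1 0 34 [44.5 39.9]; top 1 40 30 [42.8 39.6]; top 1 80 32 [42.5 39.8]; top 1 120 28 [42.4 39.8]; top 1 150 37 [44.5 40. ]; 
scene -1 0 34 [-45.9  40. ]; scene -1 40 33 [-44.4  39.5]; scene -1 80 40 [-45.2  39.9]; scene -1 120 44 [-44.8  39.8]; scene -1 150 51 [-45.1  40. ]; scene 1 0 37 [42.4 39.8]; scene 1 40 31 [40.4 39.6]; scene 1 80 48 [42.1 39.9]; scene 1 120 42 [41.  39.6]; scene 1 150 36 [42.5 39.6];
```

```bash
cat >> h.py <<'E'
TH=np.radians(8.21); O=np.array([573.1,-40.,12.]); RL=R.from_euler("z",TH)
def lane(p): return RL.inv().apply(np.asarray(p)-O)
def goal(x,y,h,side):  # TCP at lane x,y, h above plate; side: tool x=lane +x, else tool x=lane +y
    s=telemetry.read_state(); q=R.from_quat(s["tool_rot"])
    Rt=RL*R.from_euler("z",0 if side else 90,degrees=True)*R.from_euler("x",180,degrees=True)
    d=q.inv().apply(O+RL.apply([x,y,h])-s["ee_pos"])/10
    print("t",round(s["t"],2),"lane",lane(s["ee_pos"]).round(1),"F",s["force"].round(1),"w",round(s["width"],2))
    print("cm",d.round(2),"deg",np.degrees((q.inv()*Rt).as_rotvec()).round(2))
E
python3 -c "
from h import *
goal(115,-132,110,True)"
```

```text
t 1.4 lane [-444.9 -518.   180.3] F [ 0.5  0.2 -0.1] w 1.0
cm [ 62.01 -27.92   7.03] deg [-0.    0.   10.34]
```

Call:
carry_out:
  series:
    - [[0.41,3.3,-1.5,0,0,0,0],[0.41,6.8,-3.1,0,0,0,1],[0.41,10.4,-4.7,0,0,0,2],[0.41,14,-6.3,0,0,0,3],[0.41,17.6,-7.9,0,0,0,4],[0.41,21.2,-9.5,0,0,0,6],[0.41,24.8,-11.1,0,0,0,8],[0.41,28.4,-12.7,0,0,0,10.3]]

```text
t: 2.07
ee_pos: [436.8, -404.0, 192.6]
tool_rot: [0.997, 0.071, 0.0, 0.0]
force: [0.6, -0.5, 0.4]
width: 0.704
```

```bash
python3 -c "
from h import *
goal(115,-132,110,True)"
```

```text
t 2.07 lane [-186.9 -340.8  180.6] F [ 0.6 -0.5  0.4] w 0.7
cm [ 30.16 -20.92   7.06] deg [ 0.03 -0.02 -0.07]
```

Call:
carry_out:
  series:
    - [[0.41,3.2,-2.2,0,0,0,0],[0.41,6.6,-4.6,0,0,0,0],[0.41,10,-6.9,0,0,0,0],[0.41,13.4,-9.3,0,0,0,0],[0.41,16.8,-11.6,0,0,0,0],[0.41,20.2,-14,0,0,0,0],[0.41,23.6,-16.4,0,0,0,0],[0.41,26.8,-18.6,0,0,0,0]]

```text
t: 2.73
ee_pos: [675.6, -180.9, 192.4]
tool_rot: [0.997, 0.072, 0.0, 0.0]
force: [-0.2, 0.3, 0.2]
width: 0.708
```

Call:
carry_out:
  series:
    - [[0.41,2,-1.3,1,0,0,0],[0.41,3.4,-2.3,3,0,0,0],[0.41,3.4,-2.3,6,0,0,0],[0.41,3.4,-2.3,9,0,0,0],[0.41,3.4,-2.3,12,0,0,0],[0.41,3.4,-2.3,14,0,0,0],[0.41,3.4,-2.3,15.5,0,0,0],[0.41,3.4,-2.3,15.5,0,0,0]]

```text
t: 3.4
ee_pos: [701.6, -154.4, 32.4]
tool_rot: [0.997, 0.072, -0.004, -0.001]
force: [-1.0, 1.8, 0.3]
width: 0.703
```

```bash
python3 - <<'E'
from h import *
goal(41,-132,20,True)
im,d=imaging.capture("top"); cv2.imwrite("pics/t1.png",cv2.resize(im[90:260,250:480],None,fx=3,fy=3,interpolation=cv2.INTER_CUBIC))
E
```

```text
t 3.4 lane [ 110.9 -131.6   20.4] F [-1.   1.8  0.3] w 0.7
cm [-6.99  0.04  0.09] deg [-0.18  0.39  0.04]
```

View pics/t1.png

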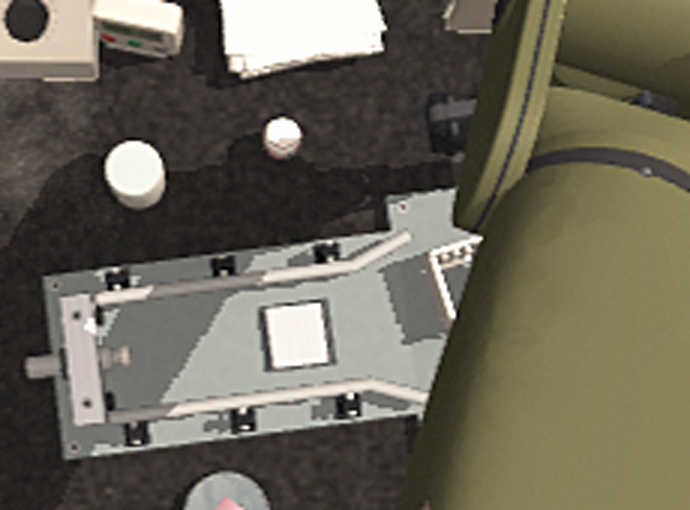

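Call:
carry_out:
  series:
    - [[0.41,-1,0,0,0,0,0],[0.41,-2,0,0,0,0,0],[0.41,-2.4,0,0,0,0,0],[0.41,-2.8,0,0,0,0,0],[0.41,-3.2,0,0,0,0,0],[0.41,-3.6,0,0,0,0,0],[0.41,-4,0,0,0,0,0],[0.41,-4.3,0,0,0,0,0]]

```text
t: 4.12
ee_pos: [661.5, -161.5, 37.5]
tool_rot: [0.997, 0.072, 0.0, 0.0]
force: [-0.7, -1.0, 0.3]
width: 0.703
```

Call:
carry_out:
  series:
    - [[0.41,-0.3,0,0,0,0,0],[0.41,-0.6,0,0,0,0,0],[0.41,-0.9,0,0,0,0,0],[0.41,-1.2,0,0,0,0,0],[0.41,-1.5,0,0,0,0,0],[0.41,-1.7,0,0,0,0,0],[0.41,-1.9,0,0,0,0,0],[0.41,-1.9,0,0,0,0,0]]

```text
t: 4.78
ee_pos: [642.8, -164.2, 37.3]
tool_rot: [0.997, 0.072, -0.0, -0.0]
force: [-0.5, 0.4, -0.9]
width: 0.704
```

```bash
python3 - <<'E'
from h import *
goal(41,-132,20,True)
im,d=imaging.capture("scene"); cv2.imwrite("pics/s1.png",cv2.resize(im[80:300,180:480],None,fx=2.5,fy=2.5,interpolation=cv2.INTER_CUBIC))
mc=mask("scene","cassette"); P=cloud("scene",d)[mc]; t=P[(P[:,2]>54)&(P[:,2]<64)]; print(len(t),rect(t[:,:2]))
E
```

```text
t 4.78 lane [  51.2 -132.9   25.3] F [-0.5  0.4 -0.9] w 0.7
cm [-1.02 -0.09  0.53] deg [-0.01  0.01  0.04]
212 (array([ 614.6, -166. ]), array([ 60.3, 106. ]), 18.15)
```

View pics/s1.png

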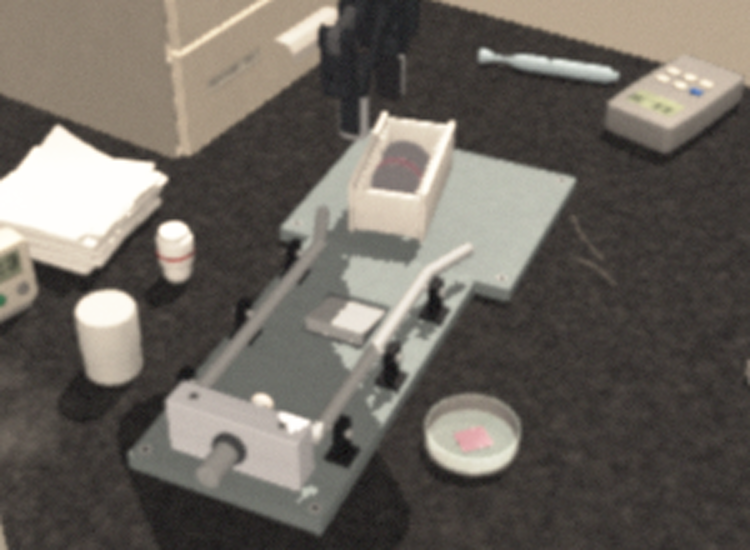

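```bash
cat >> h.py <<'E'
def proj(cam,X):
    p=imaging.camera_params(cam); f=200/np.tan(np.radians(p["vertical_fov"]/2))
    q=np.linalg.inv(p["T"])@np.append(X,1); return np.round([p["cx"]+f*q[0]/-q[2],p["cy"]-f*q[1]/-q[2]],1)
E
python3 - <<'E'
from h import *
s=telemetry.read_state(); ee=s["ee_pos"]
for dx in (-11,11):
  for dy in (-37,37): 
    u=proj("scene",ee+RL.apply([dx,dy,5])); print(dx,dy,u,(u-[180,80])*2.5)
im,d=imaging.capture("scene"); P=cloud("scene",d); print("tip cloud lane")
for u,v in ((318,125),(322,128),(318,115),(340,112)): 
    print((u,v),lane(P[v,u]).round(1))
for c in ((30,55),(30,-55),(-30,55)):
    a=np.radians(18.2); w=np.array([615.4,-167.5])+[c[0]*np.cos(a)-c[1]*np.sin(a),c[0]*np.sin(a)+c[1]*np.cos(a)]
    u=proj("scene",np.append(w,59)); print("corner",c,(u-[180,80])*2.5)
print(s["joint_pos"].round(2))
E
```

```text
-11 -37 [340.3 135.6] [400.75 139.  ]
-11 37 [325.2 153.9] [363.   184.75]
11 -37 [330.4 133.2] [376. 133.]
11 37 [314.9 151.3] [337.25 178.25]
tip cloud lane
(318, 125) [ 53.2 -90.9  94.1]
(322, 128) [ 43.5 -87.7  91.7]
(318, 115) [ 43.1 -69.9 128.1]
(340, 112) [  40.2 -164.7   87.2]
corner (30, 55) [346.75 180.75]
corner (30, -55) [381.75 109.  ]
corner (-30, 55) [424.5  191.75]
[-0.33  0.29  1.73  0.    1.12  1.1 ]
```

```bash
python3 - <<'E'
from h import *
im,d=imaging.capture("scene"); cv2.imwrite("pics/s2.png",cv2.resize(im[60:180,260:420],None,fx=5,fy=5,interpolation=cv2.INTER_CUBIC))
P=lane(cloud("scene",d).reshape(-1,3)).reshape(400,640,3)
for u in (316,320,324,334,340,344):
    print(u,[(v,*P[v,u].round().astype(int)) for v in range(96,160,6)])
E
```

```text
316 [(96, np.int64(45), np.int64(-66), np.int64(167)), (102, np.int64(46), np.int64(-68), np.int64(154)), (108, np.int64(46), np.int64(-69), np.int64(142)), (114, np.int64(50), np.int64(-76), np.int64(126)), (120, np.int64(57), np.int64(-90), np.int64(104)), (126, np.int64(58), np.int64(-93), np.int64(90)), (132, np.int64(59), np.int64(-93), np.int64(76)), (138, np.int64(111), np.int64(-202), np.int64(-11)), (144, np.int64(93), np.int64(-164), np.int64(0)), (150, np.int64(82), np.int64(-142), np.int64(1)), (156, np.int64(73), np.int64(-122), np.int64(0))]
320 [(96, np.int64(38), np.int64(-69), np.int64(167)), (102, np.int64(39), np.int64(-71), np.int64(154)), (108, np.int64(39), np.int64(-70), np.int64(143)), (114, np.int64(39), np.int64(-70), np.int64(131)), (120, np.int64(49), np.int64(-91), np.int64(106)), (126, np.int64(49), np.int64(-91), np.int64(93)), (132, np.int64(50), np.int64(-93), np.int64(78)), (138, np.int64(103), np.int64(-205), np.int64(-11)), (144, np.int64(87), np.int64(-171), np.int64(-3)), (150, np.int64(75), np.int64(-145), np.int64(1)), (156, np.int64(42), np.in
[... 1596 characters left out ...]
nt64(-120), np.int64(45)), (150, np.int64(17), np.int64(-113), np.int64(36)), (156, np.int64(17), np.int64(-113), np.int64(22))]
344 [(96, np.int64(133), np.int64(-411), np.int64(-13)), (102, np.int64(120), np.int64(-380), np.int64(-12)), (108, np.int64(108), np.int64(-353), np.int64(-12)), (114, np.int64(97), np.int64(-325), np.int64(-12)), (120, np.int64(87), np.int64(-303), np.int64(-14)), (126, np.int64(76), np.int64(-277), np.int64(-13)), (132, np.int64(37), np.int64(-181), np.int64(33)), (138, np.int64(22), np.int64(-144), np.int64(44)), (144, np.int64(22), np.int64(-146), np.int64(29)), (150, np.int64(9), np.int64(-114), np.int64(37)), (156, np.int64(8), np.int64(-112), np.int64(24))]
```

View pics/s2.png

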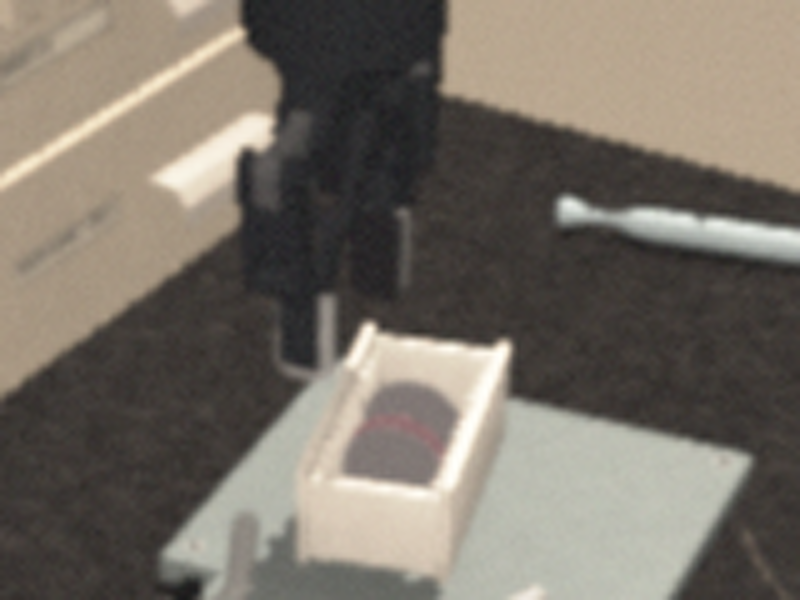

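Call:
carry_out:
  series:
    - [[0.41,2.5,0,0,0,0,0],[0.41,5,0,0,0,0,0],[0.41,6,0,0,0,0,0],[0.41,6,0,0.6,0,0,0],[0.41,6,0,1.2,0,0,0],[0.41,6,0,1.6,0,0,0],[0.41,6,0,2,0,0,0],[0.41,6,0,2,0,0,0]]

```text
t: 5.65
ee_pos: [700.5, -155.4, 15.3]
tool_rot: [0.997, 0.072, -0.002, -0.001]
force: [0.0, 0.1, -0.1]
width: 0.706
```

```bash
cat >> h.py <<'E'
def tips(win):  # dark-hand points from scene within lane window; report low ends per finger
    im,d=imaging.capture("scene"); P=lane(cloud("scene",d).reshape(-1,3)).reshape(400,640,3)
    e=lane(telemetry.read_state()["ee_pos"])
    q=P-e; m=(abs(q[...,0])<win[0])&(abs(q[...,1])<win[1])&(P[...,2]>8)&(P[...,2]<130)
    return im,P,m
E
python3 - <<'E'
from h import *
goal(41,-132,20,True)
im,P,m=tips((20,55))
for h in range(8,120,8):
    k=m&(abs(P[...,2]-h)<4); print(h,k.sum(),P[k][:,:2].min(0).round() if k.any() else "",P[k][:,:2].max(0).round() if k.any() else "")
E
```

```text
t 5.65 lane [ 109.6 -132.4    3.3] F [ 0.   0.1 -0.1] w 0.71
cm [-6.87 -0.05 -1.65] deg [-0.08  0.18  0.02]
8 0  
16 0  
24 0  
32 0  
40 0  
48 31 [  99. -167.] [121. -95.]
56 67 [  97. -169.] [120. -88.]
64 76 [  98. -169.] [121. -87.]
72 79 [  97. -168.] [121. -87.]
80 80 [  98. -174.] [119. -88.]
88 52 [  96. -171.] [117. -89.]
96 75 [  94. -187.] [121. -79.]
104 67 [  94. -187.] [121. -78.]
112 74 [  92. -187.] [111. -78.]
```

Call:
carry_out:
  series:
    - [[0.41,0,0,0.5,0,0,0],[0.41,0,0,1,0,0,0],[0.41,0,0,1.5,0,0,0],[0.41,0,0,2,0,0,0],[0.41,0,0,2.5,0,0,0],[0.41,0,0,2.9,0,0,0],[0.41,0,0,2.9,0,0,0]]

```text
t: 6.28
ee_pos: [701.5, -155.3, -13.3]
tool_rot: [0.997, 0.072, -0.001, -0.0]
force: [-0.3, 0.9, 0.0]
width: 0.707
```

```bash
python3 - <<'E'
from h import *
goal(41,-132,20,True)
im,P,m=tips((20,55))
for h in range(8,60,8):
    k=m&(abs(P[...,2]-h)<4); print(h,k.sum(),P[k][:,:2].min(0).round() if k.any() else "",P[k][:,:2].max(0).round() if k.any() else "")
E
```

```text
t 6.28 lane [ 110.7 -132.4  -25.3] F [-0.3  0.9  0. ] w 0.71
cm [-6.98 -0.05 -4.52] deg [-0.06  0.12  0.04]
8 0  
16 9 [ 102. -166.] [117. -96.]
24 56 [  99. -169.] [120. -92.]
32 72 [  99. -172.] [121. -88.]
40 73 [  98. -169.] [120. -86.]
48 75 [  99. -170.] [120. -87.]
56 60 [  98. -171.] [120. -88.]
```

Call:
carry_out:
  series:
    - [[0.41,-1.2,0,0,0,0,0],[0.41,-2.4,0,0,0,0,0],[0.41,-2.9,0,0,0,0,0],[0.41,-3.3,0,0,0,0,0],[0.41,-3.6,0,0,0,0,0],[0.41,-3.9,0,0,0,0,0],[0.41,-4.2,0,0,0,0,0],[0.41,-4.5,0,0,0,0,0]]

```text
t: 7.0
ee_pos: [658.4, -162.2, -11.3]
tool_rot: [0.997, 0.072, 0.001, 0.0]
force: [1.6, -0.2, -1.0]
width: 0.705
```

Call:
carry_out:
  series:
    - [[0.41,-0.3,0,0,0,0,0],[0.41,-0.6,0,0,0,0,0],[0.41,-0.9,0,0,0,0,0],[0.41,-1.2,0,0,0,0,0],[0.41,-1.5,0,0,0,0,0],[0.41,-1.8,0,0,0,0,0],[0.41,-2.1,0,0,0,0,0],[0.41,-2.1,0,0,0,0,0]]

```text
t: 7.67
ee_pos: [636.6, -165.1, -11.6]
tool_rot: [0.997, 0.072, -0.0, -0.0]
force: [0.2, 0.6, 1.1]
width: 0.703
```

```bash
cat >> h.py <<'E'
def cas(cam):
    im,d=imaging.capture(cam); mc=mask(cam,"cassette"); P=cloud(cam,d)[mc]; t=P[(P[:,2]>54)&(P[:,2]<64)]
    c,s,a=rect(t[:,:2]); print(cam,len(t),"size",s,"lane centre",lane([*c,12]).round(1)[:2],"lane yaw",round(a-8.21,2))
    return im,lane(t)
E
python3 - <<'E'
from h import *
goal(41,-132,-25,True)
im,t=cas("scene")
cv2.imwrite("pics/s3.png",cv2.resize(im[80:300,180:480],None,fx=2.5,fy=2.5,interpolation=cv2.INTER_CUBIC))
E
```

```text
t 7.67 lane [  45.  -132.9  -23.6] F [0.2 0.6 1.1] w 0.7
cm [-0.4  -0.09  0.14] deg [-0.01  0.02  0.03]
scene 240 size [ 62.4 108.2] lane centre [   3.5 -123.5] lane yaw 0.12
```

View pics/s3.png

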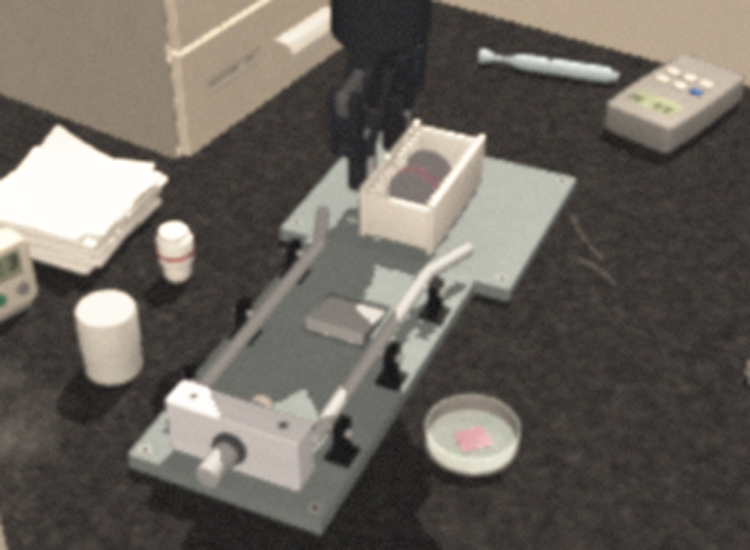

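Call:
carry_out:
  series:
    - [[0.41,-0.2,0,0,0,0,0],[0.41,-0.45,0,0,0,0,0],[0.41,-0.45,0,0,0,0,0],[0.41,1,0,0,0,0,0],[0.41,2.5,0,0,0,0,0],[0.41,3,0,-3,0,0,0],[0.41,3,0,-6,0,0,0],[0.41,3,0,-9,0,0,0]]

```text
t: 8.43
ee_pos: [665.8, -160.3, 77.8]
tool_rot: [0.997, 0.072, -0.002, -0.001]
force: [0.8, 0.2, -0.0]
width: 0.705
```

```bash
python3 -c "
from h import *
goal(0,-225,70,False)"
```

```text
t 8.43 lane [  74.6 -132.4   65.8] F [ 0.8  0.2 -0. ] w 0.71
cm [-7.47  9.26 -0.41] deg [ -0.22   0.1  -89.94]
```

Call:
carry_out:
  series:
    - [[-0.53,-1,3,0,0,0,-6],[-0.53,-2,6,0,0,0,-12],[-0.53,-4,9,0,0,0,-19],[-0.53,-6,10.3,0,0,0,-26],[-0.53,-7.5,10.3,0,0,0,-33],[-0.53,-7.5,10.3,0,0,0,-40],[-0.53,-7.5,10.3,0,0,0,-47],[-0.53,-7.5,10.3,0,0,0,-54]]

```text
t: 9.1
ee_pos: [606.3, -273.6, 77.7]
tool_rot: [0.855, 0.519, -0.001, -0.001]
force: [-0.5, -0.2, -0.4]
width: 0.236
```

Call:
carry_out:
  series:
    - [[-0.53,0,0,0,0,0,-7],[-0.53,0,0,0,0,0,-14],[-0.53,0,0,0,0,0,-21],[-0.53,0,0,0,0,0,-28],[-0.53,0,0,0,0,0,-36],[-0.53,0,0,0,0,0,-36]]

```text
t: 9.6
ee_pos: [606.7, -273.2, 77.7]
tool_rot: [0.653, 0.757, -0.0, -0.001]
force: [-0.2, 0.2, -0.1]
width: 0.239
```

```bash
python3 - <<'E'
from h import *
goal(0,-235,-23,False)
im,t=cas("scene")
im,t=cas("top"); print("y ext",t.min(0).round(1),t.max(0).round(1))
cv2.imwrite("pics/t2.png",cv2.resize(im[110:260,250:490],None,fx=3,fy=3,interpolation=cv2.INTER_CUBIC))
im,P,m=tips((40,25))
for h in range(64,130,8):
    k=m&(abs(P[...,2]-h)<4); print(h,k.sum(),P[k][:,:2].min(0).round() if k.any() else "",P[k][:,:2].max(0).round() if k.any() else "")
E
```

```text
t 9.6 lane [  -0.  -235.7   65.7] F [-0.2  0.2 -0.1] w 0.24
cm [0.06 0.02 8.87] deg [-0.09 -0.05  0.19]
scene 227 size [ 61.2 107. ] lane centre [  -1.7 -124.9] lane yaw -0.29
top 220 size [ 60.  107.4] lane centre [  -1.1 -126.2] lane yaw 0.05
y ext [ -31.1 -180.    42. ] [ 28.9 -72.5  48.4]
64 0  
72 0  
80 0  
88 0  
96 0  
104 11 [ -17. -242.] [  15. -227.]
112 50 [ -23. -248.] [  23. -222.]
120 67 [ -25. -247.] [  24. -222.]
128 54 [ -24. -247.] [  24. -223.]
```

View pics/t2.png

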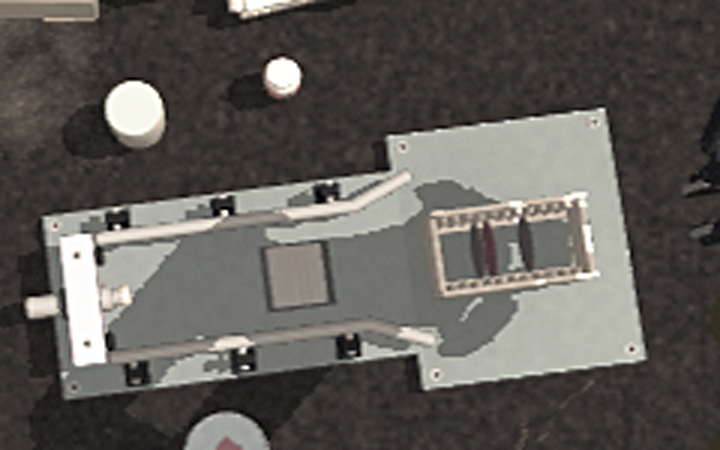

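Call:
carry_out:
  series:
    - [[-0.53,0,0,2,0,0,0],[-0.53,0,0,4.5,0,0,0],[-0.53,0,0,7,0,0,0],[-0.53,0,0,8.4,0,0,0],[-0.53,0,0,8.9,0,0,0],[-0.53,1,0,8.9,0,0,0],[-0.53,2.5,0,8.9,0,0,0],[-0.53,3.3,0,8.9,0,0,0]]

```text
t: 10.52
ee_pos: [603.5, -239.3, -9.0]
tool_rot: [0.654, 0.756, 0.001, 0.001]
force: [0.1, 0.3, -0.0]
width: 0.237
```

Call:
carry_out:
  series:
    - [[-0.53,0.3,0,0,0,0,0],[-0.53,0.6,0,0,0,0,0],[-0.53,0.9,0,0,0,0,0],[-0.53,1.3,0,0,0,0,0],[-0.53,1.7,0,0,0,0,0],[-0.53,2.1,0,0,0,0,0],[-0.53,2.5,0,0,0,0,0],[-0.53,2.9,0,0,0,0,0]]

```text
t: 11.18
ee_pos: [598.8, -212.2, -10.3]
tool_rot: [0.655, 0.756, 0.0, 0.001]
force: [-0.0, -2.9, 1.3]
width: 0.233
```

Call:
carry_out:
  series:
    - [[-0.53,0.4,0,0,0,0,0],[-0.53,0.8,0,0,0,0,0],[-0.53,1.2,0,0,0,0,0],[-0.53,1.6,0,0,0,0,0],[-0.53,1.9,0,0,0,0,0],[-0.53,2.2,0,0,0,0,0],[-0.53,2.4,0,0,0,0,0],[-0.53,2.4,0,0,0,0,0]]

```text
t: 11.85
ee_pos: [594.8, -187.5, -10.9]
tool_rot: [0.654, 0.756, 0.0, -0.0]
force: [-0.5, -1.0, 0.6]
width: 0.237
```

```bash
python3 - <<'E'
from h import *
goal(0,32,-23,False)
im,t=cas("scene")
cv2.imwrite("pics/s4.png",cv2.resize(im[80:300,180:480],None,fx=2.5,fy=2.5,interpolation=cv2.INTER_CUBIC))
im,t=cas("top"); print("ext",t.min(0).round(1),t.max(0).round(1))
E
```

```text
t 11.85 lane [   0.4 -149.1  -22.9] F [-0.5 -1.   0.6] w 0.24
cm [18.11 -0.03  0.02] deg [-0.03 -0.05  0.05]
scene 294 size [ 89.7 328.8] lane centre [ 6.  26.9] lane yaw 2.42
top 209 size [ 59.9 107.9] lane centre [ -1.8 -82.2] lane yaw 0.1
ext [ -31.8 -136.1   42.1] [ 28.2 -28.2  49.4]
```

View pics/s4.png

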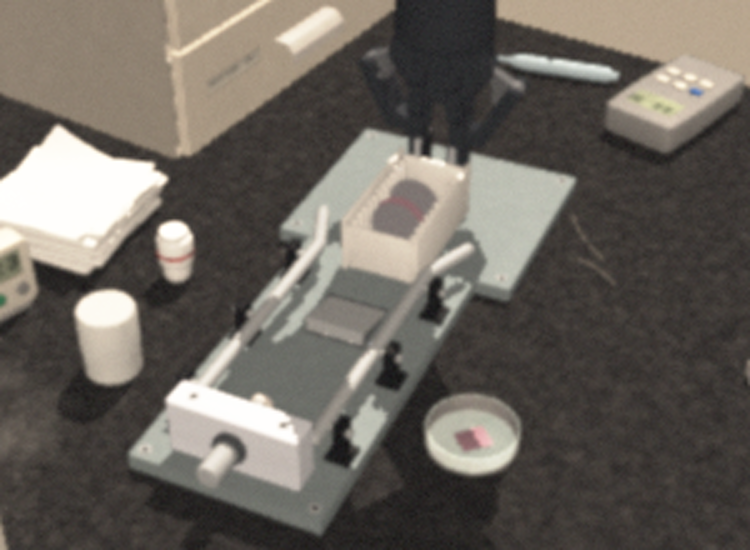

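Call:
carry_out:
  series:
    - [[-0.53,0.4,0,0,0,0,0],[-0.53,0.8,0,0,0,0,0],[-0.53,1.2,0.05,0,0,0,0],[-0.53,1.6,0.05,0,0,0,0],[-0.53,2,0.1,0,0,0,0],[-0.53,2.4,0.1,0,0,0,0],[-0.53,2.8,0.1,0,0,0,0],[-0.53,3.2,0.1,0,0,0,0]]

```text
t: 12.72
ee_pos: [591.5, -156.0, -10.6]
tool_rot: [0.654, 0.756, 0.0, 0.0]
force: [-0.4, -1.5, -0.6]
width: 0.229
```

Call:
carry_out:
  series:
    - [[-0.53,0.4,0,0,0,0,0],[-0.53,0.8,0,0,0,0,0],[-0.53,1.2,0,0,0,0,0],[-0.53,1.6,0,0,0,0,0],[-0.53,2,0,0,0,0,0],[-0.53,2.4,0,0,0,0,0],[-0.53,2.7,0,0,0,0,0],[-0.53,2.9,0,0,0,0,0]]

```text
t: 13.38
ee_pos: [587.3, -127.4, -10.6]
tool_rot: [0.654, 0.756, 0.0, -0.0]
force: [1.1, -1.1, -1.5]
width: 0.234
```

```bash
cat >> h.py <<'E'
def chk():
    im,t=cas("top"); print("ext",t.min(0).round(1),t.max(0).round(1))
    _,d=imaging.capture("top"); P=lane(cloud("top",d).reshape(-1,3)).reshape(400,640,3)
    for sg in (-1,1):
        print([np.round(np.median(P[m][:,0]),1) for y in (0,30,60,90,120,150) if (m:=(abs(P[...,1]-y)<12)&(abs(P[...,2]-24.5)<3.5)&(abs(sg*P[...,0]-43)<8)).any()])
    return im
E
python3 - <<'E'
from h import *
goal(0,32,-23,False)
chk()
E
```

```text
t 13.38 lane [  1.6 -88.5 -22.6] F [ 1.1 -1.1 -1.5] w 0.23
cm [12.05 -0.14  0.04] deg [ 0.   -0.    0.05]
top 182 size [60.1 95.2] lane centre [ -0.5 -15.1] lane yaw 0.02
ext [-30.5 -62.7  42.1] [29.6 32.5 48.9]
[np.float64(-44.1), np.float64(-43.0), np.float64(-43.1), np.float64(-42.9), np.float64(-42.3), np.float64(-42.8)]
[np.float64(43.0), np.float64(42.4), np.float64(42.7), np.float64(42.7), np.float64(42.7), np.float64(43.3)]
```

Call:
carry_out:
  series:
    - [[-0.53,0.4,0,0,0,0,0],[-0.53,0.8,0,0,0,0,0],[-0.53,1.2,0,0,0,0,0],[-0.53,1.6,0,0,0,0,0],[-0.53,2,0,0,0,0,0],[-0.53,2.4,0,0,0,0,0],[-0.53,2.8,0,0,0,0,0],[-0.53,3.2,0,0,0,0,0]]

```text
t: 14.2
ee_pos: [582.8, -95.8, -10.5]
tool_rot: [0.654, 0.756, 0.0, 0.0]
force: [-0.3, -1.2, 1.8]
width: 0.233
```

Call:
carry_out:
  series:
    - [[-0.53,0.4,0,0,0,0,0],[-0.53,0.8,0,0,0,0,0],[-0.53,1.2,0,0,0,0,0],[-0.53,1.6,0,0,0,0,0],[-0.53,2,0,0,0,0,0],[-0.53,2.4,0,0,0,0,0],[-0.53,2.7,0,0,0,0,0],[-0.53,2.9,0,0,0,0,0]]

```text
t: 14.87
ee_pos: [578.7, -67.1, -10.5]
tool_rot: [0.654, 0.756, 0.0, 0.0]
force: [0.3, -1.8, 1.7]
width: 0.234
```

```bash
python3 - <<'E'
from h import *
goal(0,35,-23,False)
chk()
E
```

```text
t 14.87 lane [  1.6 -27.6 -22.5] F [ 0.3 -1.8  1.7] w 0.23
cm [ 6.26 -0.16  0.05] deg [0.02 0.01 0.06]
top 148 size [ 60.1 109.3] lane centre [-0.5 38.1] lane yaw 0.15
ext [-30.5 -16.6  42.1] [29.7 92.8 48.5]
[np.float64(-39.6), np.float64(-41.4), np.float64(-42.9), np.float64(-43.0), np.float64(-43.1), np.float64(-43.2)]
[np.float64(47.3), np.float64(42.3), np.float64(43.3), np.float64(42.0), np.float64(42.6), np.float64(42.6)]
```

Call:
carry_out:
  series:
    - [[-0.53,0.4,0,0,0,0,0],[-0.53,0.8,0,0,0,0,0],[-0.53,1.2,0,0,0,0,0],[-0.53,1.6,0,0,0,0,0],[-0.53,2,0,0,0,0,0],[-0.53,2.4,0,0,0,0,0],[-0.53,2.8,0,0,0,0,0],[-0.53,3.2,0,0,0,0,0]]

```text
t: 15.68
ee_pos: [573.8, -35.3, -10.8]
tool_rot: [0.654, 0.756, -0.0, -0.0]
force: [1.0, -0.7, -0.7]
width: 0.234
```

Call:
carry_out:
  series:
    - [[-0.53,0.3,0,0,0,0,0],[-0.53,0.6,0,0,0,0,0],[-0.53,0.9,0,0,0,0,0],[-0.53,1.2,0,0,0,0,0],[-0.53,1.5,0,0,0,0,0],[-0.53,1.8,0,0,0,0,0],[-0.53,2.1,0,0,0,0,0],[-0.53,2.3,0,0,0,0,0]]

```text
t: 16.35
ee_pos: [570.7, -12.9, -10.6]
tool_rot: [0.654, 0.756, -0.0, 0.0]
force: [-0.3, -3.0, -0.3]
width: 0.236
```

```bash
python3 - <<'E'
from h import *
goal(0,36,-23,False)
chk()
E
```

```text
t 16.35 lane [  1.5  27.1 -22.6] F [-0.3 -3.  -0.3] w 0.24
cm [ 0.89 -0.15  0.04] deg [0.01 0.03 0.06]
top 123 size [ 60.  102.9] lane centre [-0.2 94.5] lane yaw 0.07
ext [-30.2  43.   42.1] [ 29.8 145.9  50. ]
[np.float64(-43.7), np.float64(-42.2), np.float64(-43.0), np.float64(-45.5), np.float64(-43.1), np.float64(-42.9)]
[np.float64(42.3), np.float64(42.2), np.float64(42.7), np.float64(42.5)]
```

Call:
carry_out:
  series:
    - [[-0.53,0.15,0,0,0,0,0],[-0.53,0.3,0,0,0,0,0],[-0.53,0.45,0,0,0,0,0],[-0.53,0.6,0,0,0,0,0],[-0.53,0.75,0,0,0,0,0],[-0.53,0.9,0,0,0,0,0],[-0.53,0.9,0,0,0,0,0]]

```text
t: 17.08
ee_pos: [569.4, -4.0, -10.7]
tool_rot: [0.654, 0.756, -0.0, 0.0]
force: [0.4, -3.6, -0.2]
width: 0.233
```

```bash
python3 - <<'E'
from h import *
goal(0,36,-23,False)
im=chk()
im,d=imaging.capture("scene"); cv2.imwrite("pics/s5.png",cv2.resize(im[120:290,200:400],None,fx=3.5,fy=3.5,interpolation=cv2.INTER_CUBIC))
E
```

```text
t 17.08 lane [  1.5  36.2 -22.7] F [ 0.4 -3.6 -0.2] w 0.23
cm [-0.02 -0.15  0.03] deg [0.   0.01 0.05]Traceback (most recent call last):
  File "<stdin>", line 3, in <module>
  File "h.py", line 37, in chk
    im,t=cas("top"); print("ext",t.min(0).round(1),t.max(0).round(1))
         ~~~^^^^^^^
  File "h.py", line 33, in cas
    im,d=imaging.capture(cam); mc=mask(cam,"cassette"); P=cloud(cam,d)[mc]; t=P[(P[:,2]>54)&(P[:,2]<64)]
                                                                              ~^^^^^^^^^^^^^^^^^^^^^^^^^
IndexError: boolean index did not match indexed array along axis 1; size of axis is 400 but size of corresponding boolean axis is 640
```

Call:
carry_out:
  series:
    - [[-0.53,0.1,0,0,0,0,0],[-0.53,0.2,0,0,0,0,0],[-0.53,0.2,0,0,0,0,0],[-0.53,0.2,0,0,0,0,0],[-0.53,-0.2,0,0,0,0,0],[-0.53,-0.6,0,0,0,0,0],[-0.53,-1,0,0,0,0,0],[-0.53,-1.4,0,0,0,0,0]]

```text
t: 17.85
ee_pos: [571.3, -17.9, -10.7]
tool_rot: [0.654, 0.756, 0.0, -0.0]
force: [-0.2, 0.4, 0.6]
width: 0.233
```

```bash
python3 - <<'E'
from h import *
goal(0,36,-23,False)
im,d=imaging.capture("scene"); cv2.imwrite("pics/s5.png",cv2.resize(im[120:290,200:400],None,fx=3.5,fy=3.5,interpolation=cv2.INTER_CUBIC))
P=lane(cloud("scene",d).reshape(-1,3)); t=P[(abs(P[:,0])<36)&(P[:,2]>43)&(P[:,2]<50)&(P[:,1]>38)&(P[:,1]<165)]; print(np.percentile(t[:,1],[0,2,50,98,100]).round(1))
_,d=imaging.capture("top");P=lane(cloud("top",d).reshape(-1,3)); t=P[(abs(P[:,0])<36)&(P[:,2]>43)&(P[:,2]<50)&(P[:,1]>38)&(P[:,1]<165)]; print(np.percentile(t[:,1],[0,2,50,98,100]).round(1))
E
```

```text
t 17.85 lane [  1.4  22.1 -22.7] F [-0.2  0.4  0.6] w 0.23
cm [ 1.39 -0.14  0.03] deg [-0.01 -0.05  0.03]
[ 44.5  47.  107.5 152.7 154.9]
[ 44.9  47.1 116.3 152.6 154.2]
```

View pics/s5.png

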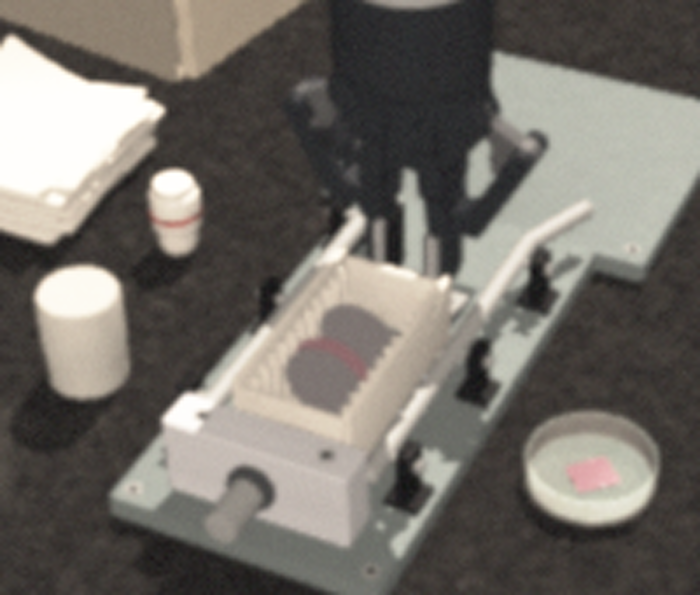

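Call:
carry_out:
  series:
    - [[-0.53,-1,0,0,0,0,0],[-0.53,-2.5,0,0,0,0,0],[-0.53,-3,0,-2,0,0,0],[-0.53,-3,0,-5,0,0,0],[-0.53,-3,0,-9,0,0,0],[-0.53,-3,0,-13,0,0,0],[-0.53,-5,0,-16,0,0,0],[-0.53,-8,0,-18,0,0,0]]

```text
t: 18.62
ee_pos: [584.6, -96.8, 174.3]
tool_rot: [0.653, 0.757, 0.002, 0.002]
force: [1.1, -0.8, -0.0]
width: 0.235
```

Call:
carry_out:
  series:
    - [[-0.53,-3,0,0,0,0,0],[-0.53,-6,0,0,0,0,0],[-0.53,-9,0,0,0,0,0],[-0.53,-12,0,0,0,0,0],[-0.53,-15,0,0,0,0,0],[-0.53,-17,0,0,0,0,0],[-0.53,-18,0,0,0,0,0],[-0.53,-18,0,0,0,0,0]]

```text
t: 19.28
ee_pos: [608.6, -277.1, 169.0]
tool_rot: [0.655, 0.755, -0.0, -0.0]
force: [1.0, -0.1, 0.7]
width: 0.232
```

```bash
python3 - <<'E'
from h import *
goal(0,36,-23,False)
for c in ("scene","top"):
    try: cas(c)
    except Exception as e: print(c,"mask missed")
    im,d=imaging.capture(c); P=lane(cloud(c,d).reshape(-1,3)); t=P[(abs(P[:,0])<36)&(P[:,2]>43)&(P[:,2]<50)&(P[:,1]>38)&(P[:,1]<165)]; print(np.percentile(t[:,1],[0,2,98,100]).round(1))
    k=P[(abs(P[:,0])<18)&(P[:,1]>-5)&(P[:,1]<44)]; print("catch heights y12,24,36:",[np.median(k[abs(k[:,1]-y)<5][:,2]).round(1) for y in (10,20,30,38)])
    for n in ("catch_lug","objective","objective_case","petri_dish"): print(n,[np.round(q["centre"],1).tolist() for q in imaging.pinpoint(c,n)[:1]])
cv2.imwrite("pics/t3.png",cv2.resize(im[150:260,250:440],None,fx=4,fy=4,interpolation=cv2.INTER_CUBIC))
E
```

```text
t 19.28 lane [   1.2 -239.7  157. ] F [ 1.  -0.1  0.7] w 0.23
cm [27.57 -0.16 18.  ] deg [-0.02 -0.01 -0.09]
scene 372 size [ 71.2 126.3] lane centre [ -3.9 107.7] lane yaw 3.19
[ 44.2  47.4 152.6 155.4]
catch heights y12,24,36: [np.float64(-0.1), np.float64(-9.2), np.float64(nan), np.float64(-8.0)]
catch_lug []
objective [[712.6, -2.4, 0.4]]
objective_case [[686.2, 100.7, 1.3]]
petri_dish [[438.3, 35.5, -3.3]]
top 198 size [ 59.7 107.8] lane centre [ -0.4 100.4] lane yaw 0.05
[ 44.9  46.2 152.5 154.1]
catch heights y12,24,36: [np.float64(0.6), np.float64(2.9), np.float64(5.2), np.float64(7.6)]
catch_lug [[567.7, 3.4, 22.8]]
objective [[716.6, -0.2, -1.9]]
objective_case [[687.8, 103.2, -1.3]]
petri_dish [[441.0, 34.7, -0.4]]
  return _methods._mean(a, axis=axis, dtype=dtype,
  ret = ret.dtype.type(ret / rcount)
```

View pics/t3.png

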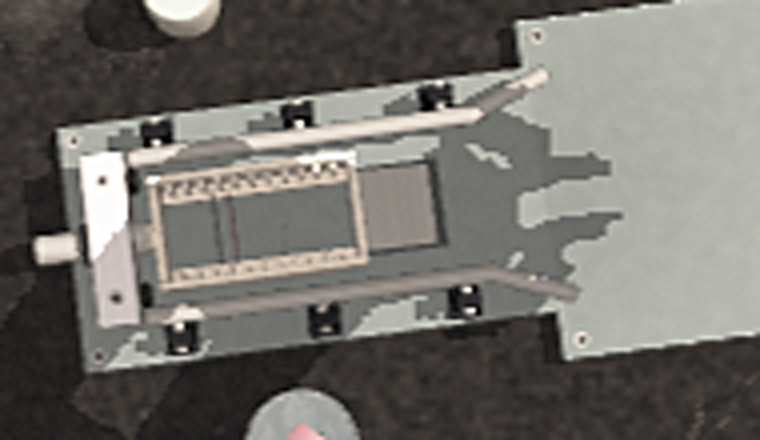

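The cassette is docked at lane (-0.4, 100.4) with yaw 0.05°. The catch slopes up to about 8 mm behind it, so it has risen, and the hand is clear.

```bash
python3 -c "
from cell import job
print(job.sign_off())"
```

```text
the job is handed in; nothing more can be done
None
```

The cassette is docked and the job is handed in, at about 19 s of the 64 s allowed. I squared it by pushing its long side with two fingers. Then I pushed its rear face down the lane until the catch rose, backed off and lifted clear.

**Last checks (top camera):**
- **Position:** the cassette is at lane x -0.4, y 100.4 mm with 0.05° yaw. The dock is at 0, 100.
- **Catch:** its slope rises to about 7.6 mm just behind the cassette, so it is up. The cassette stayed at y ≈ 100 after the fingers left.
- **Rails:** in the position checks along the straight rails the cassette stayed within about 1 mm of the centre line. The push force was 3–4 N at most. I saw no sign of rail contact, but nothing measured it directly between checks.
- **Bystanders:** the objective, its case and the petri dish are within about 4 mm of where they started, which is the networks' error.

**Disagreements:**
- **Tool height:** the fingertips were about 40 mm higher than the reported TCP height. My first side push therefore passed over the cassette without touching it, and I set heights from the depth image after that.
- **Scene-camera fit:** the scene camera's last cassette fit gave x -3.9, y 107.7 and 3.2° yaw. Its outline measured 71 × 126 mm, too big for the cassette, so I discarded it. That camera's raw depth put the cassette at y 44 to 155, which agrees with the top view.
- **Missed detections:** the top camera's network missed the cassette once during the final push. The scene camera never found the catch lug.

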